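# Gauge the goose egg

## Robot

A 6-joint arm with a two-finger parallel gripper is mounted at the origin on a cart in front of the work surface, level with it; the furniture and walls round the work are solid. World frame = base frame: x ahead of the robot, y to its left, z up, the work surface at z = 0. Lengths are in mm, angles in rad, forces in N, time in s.
With the tool pointing down it reaches from about 350 to 875 mm from the base axis. Payload 4.2 kg.
Tool frame: the origin (TCP) lies between the finger pads; the fingertips stand 8 mm ahead of it and the grasp point (between the pads) lies 11 mm behind it; z points along the fingers, y is the line along which they close (so a half turn about z gives the same grasp; the last joint's range is limited). The gripper opens to 85 mm and grips with 20 to 120 N. Pads are 22 mm wide; open, the fingers measure 114 mm over their backs; the gripper's body (76 mm by 85 mm) begins 54 mm behind the grasp point. The pads swing forward as they close: fully open they stand 13 mm farther back than shut.
Start: joints at [-0.957, 0.385, 0.008, 0, -1.194, -0.259], TCP at [217.141, -586.045, 208.912] pointing down, gripper open.
Joint ranges: [-3.14, 3.14], [-1.21, 2.06], [-1.07, 1.41], [-3.16, 2.05], [-2.99, -0.16], [-3.1, 3.1]. Speed limits (rad/s): [2.79, 2.79, 3.14, 3.14, 3.14, 3.14].

## Interface

Orientations are given as a unit quaternion [x, y, z, w].
In Python, from bench import read_state, get_image, camera_params, job_done gives the robot as it stands.
- The arm moves only by the tool drive_tool, never from a script. Its argument "moves" is a list that holds one entry, the list of rows, each a list of 7 numbers: the shift along the tool's x, y, z in m, then the turn, a rotation vector about the tool's x, y, z in rad, then the closure in counts, from 0 (fully open) to 255 (shut). A call has 1 to 8 rows; each row shifts and turns the commanded pose from where the row before left it, along the tool's axes as they then stand; what a row does not reach is not made up. A row lasts 1/12 s, in which the tool goes at most 41.7 mm and 7.16 degrees, less where a joint would pass 70% of its speed; a pose out of reach is approached as far as the arm can. A call is refused whole if a number of a shift passes 0.0417 or a number of a turn 0.125, either way. A call with a gripper value outside its range is refused whole. The fingers move at their own pace and stop on an object; the grip force is fixed at half the most. Time passes only in rows, so rows that do not move let the fingers close. It gives the time, the measured TCP pose, the force and the opening at its end, in the units of the state.
- read_state(): the state, without advancing time (a new reading comes with each control period).
- get_image(name): name is "scene" or "top" or "wrist"; returns the picture (400x640x3 uint8, blue, green, red); there is no depth.
- camera_params(name): a dict with "mtx" (3x3 intrinsics, pixels), "extrinsics" (4x4, takes a point from camera to world coordinates). Camera axes: x right, y up, looking along -z (the intrinsics and any distortion apply to the point x, -y, -z); pixel columns grow to the right and rows downward; lengths in mm; the calibration is good to about 2 mm. A picture is of the moment at which its call begins: read the wrist's pose just before it. camera_params takes no time and is no camera call; for the wrist camera it gives the pose at the moment of the call.
- job_done(): hands the job in, once; it reports no verdict.
The state is a dict: "clock": time; "joints": joint angles; "joint_vel": joint speeds; "joint_efforts": joint torques, N m; "position": TCP position; "ee_rot": TCP orientation; "contact_force": force on the tool from outside, world axes, zero at the start; "wrist_torque": the same for the moment, N m; "gripper_width": finger opening in mm.
Only numpy, scipy, OpenCV 4.12 (cv2) and the standard library are available. Lean on these libraries where they do the work, as an engineer would, in place of code of your own. Each camera call takes 0.05 s, during which the arm holds its last target. There are 200 camera calls.

## Task

Check the size of the big white goose egg. Lay it lengthwise in the wooden saddle of the sizing plate and let go of it, then stand the three-legged gauge upright over it, centred, with all three feet flat on the steel plate and its sprung foot let down gently on top of the egg, so that the pointer shows the egg's height. Leave it standing there to be read, and leave the other things on the counter alone.

Things in the scene. Friction and masses are not known exactly. Their poses are not given: they have to be found in the camera images.
- goose_egg: the big white egg, lying on its side on the counter, 67 long (x) x 54 wide (y) x 51 high (z), 0.11 kg; origin at the centre of its underside as it lies at the start, its x axis along its length. Grasp it across its waist (y)
- goose_egg_center (a point): the middle of the goose egg, 25.5 mm above its underside; axes as the egg
- sizing_plate: square steel plate 150 x 150 x 8, fixed to the counter; origin at the centre of its underside. On its middle is a wooden saddle block 54 (plate's x) x 46 (plate's y) x 10 high with a rectangular opening 39 (x) x 32 (y): a goose egg lies in it with its length along the plate's x (either way round) and sinks about 5 mm into the opening
- saddle (a point): centre of the saddle's opening at the level of the saddle's top, 18 mm above the counter and 10 mm above the steel plate; axes as the plate. The middle of a goose egg lying in the saddle is about 21 mm above it
- gauge: three-legged egg gauge, 173 tall, 0.4 kg, standing on the counter; origin midway between its rubber feet at their underside, z up. Feet 15 wide, centres 56 from the axis, at 0, 120 and 240 degrees from its x. The disc joining the legs is 102 wide, 90 to 96 above the feet; a barrel with the black grip rises from it, with a small upright scale 30 in front (-x), 144 high. All in mm
- gauge_grip (a point): middle of the gauge's black grip, an upright cylinder 29 wide and 32 high on top of the barrel, on the gauge's axis 157 mm above its feet; grasp it from above, any yaw
- gauge_foot (a joint): sprung slide foot on the gauge's axis: 0 when it hangs free, with its round flat face (20 wide) 34 mm above the level of the gauge's feet; pushed up it reads up to 0.032 (m), about 1 to 2 N. Reading + 34 mm = height above the surface the gauge stands on. A brass pointer moves with it along the scale
- foot_face (a point): centre of the underside of the sprung foot
- hen_egg: smaller tan egg, 51 x 43 x 40, lying on the counter; to be left alone
- quail_egg: tiny egg, 32 x 38 x 30, lying on the counter; to be left alone
- marker_pen: marker pen, 135 long, lying on the counter; to be left alone

How it is judged:
By the outcome, as a careful person would: the job done as asked, in the order asked, and still so for the second after the job is handed in, with the robot touching nothing.
It also fails if it takes over 53 s, if anything falls off the work surface, if the arm or the gripper's body presses on something with over 40 N, if the wrist force passes 120 N, or if a joint passes its speed limit or range.

## Working session

There is one attempt and no reset: what is moved stays moved. The work goes in short steps, Python scripts to look and compute and a tool call to move; the robot and the scene stay as the last step left them, time stands still between calls to the robot, and variables do not carry over. Pictures are saved under pics/ and viewed, on a budget of 10 in all, crops included, one or two more only if the job needs it, and the job is handed in when it is done.

Besides the shell and the picture viewer there is one more tool, called after ">>>" as a command line: name --argument value ..., lists and objects as JSON in quotes. drive_tool: Moves the arm, as the interface text tells. Its arguments: {"type":"object","properties":{"moves":{"type":"array"}},"required":["moves"]}

```bash
ls; mkdir -p pics
python3 - <<'E'
from bench import *
import cv2
print(read_state())
for n in("scene","top"):
    cv2.imwrite(f"pics/{n}0.png",get_image(n)); p=camera_params(n); print(n,p["mtx"],p["extrinsics"])
print(camera_params("wrist"))
E
```

```text
pics
{'clock': 0.0, 'joints': array([-9.57422269e-01,  3.85540210e-01,  6.61130449e-03, -4.89212106e-04,
       -1.19398706e+00, -2.58604003e-01]), 'joint_vel': array([ 0.00157991, -0.00087232, -0.00039774,  0.00076849, -0.0017903 ,
       -0.00057029]), 'joint_efforts': array([-1.14730945e-03, -3.92285228e+01,  1.88399237e+01,  4.18601006e+00,
       -4.58726499e-03, -1.42961065e-05]), 'position': array([ 216.90299778, -585.47743899,  207.8272678 ]), 'ee_rot': array([-1.76367306e-01,  9.84323828e-01,  1.05668688e-03, -2.41487014e-04]), 'contact_force': array([-0.32009341,  0.6031655 , -0.29378036]), 'wrist_torque': array([-0.01945538, -0.02277776, -0.04090181]), 'gripper_width': 85.75825501933787}
scene [[419.62198121   0.         324.43483598]
 [  0.         419.62198121 203.13615129]
 [  0.           0.           1.        ]] [[-6.70357644e-01  5.38718494e-01 -5.10296985e-01 -1.05509126e+02]
 [-7.41896063e-01 -4.73127777e-01  4.75121393e-01  5.73367345e+02]
 [ 1.45210033e-02  6.97088582e-01  7.16837952e-01  1.01243948e+03]
 [ 0.00000000e+00  0.00000000e+00  0.00000000e+00  1.00000
[... 228 characters left out ...]
.33431280e-03 -2.68385854e-02 -8.14498359e+00]
 [-2.58354120e-02  9.47026029e-02  9.95170311e-01  1.11555707e+03]
 [ 0.00000000e+00  0.00000000e+00  0.00000000e+00  1.00000000e+00]]
{'mtx': array([[326.91941795,   0.        , 324.62398955],
       [  0.        , 326.91941795, 198.06746279],
       [  0.        ,   0.        ,   1.        ]]), 'extrinsics': array([[-3.47083424e-01, -9.02327971e-01, -2.55611679e-01,
         1.51724672e+02],
       [ 9.37831477e-01, -3.33278067e-01, -9.69425099e-02,
        -6.09670944e+02],
       [ 2.28417178e-03, -2.73367817e-01,  9.61906866e-01,
         3.74491933e+02],
       [ 0.00000000e+00,  0.00000000e+00,  0.00000000e+00,
         1.00000000e+00]])}
```

View pics/top0.png

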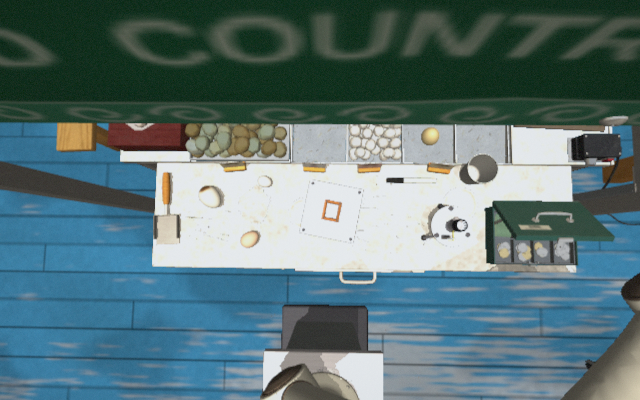

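View pics/scene0.png

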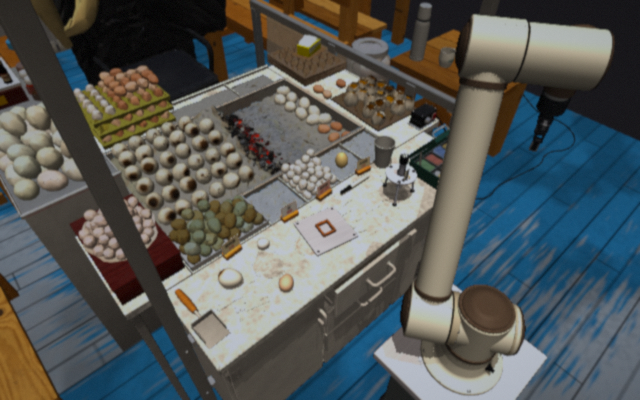

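```bash
cat > h.py <<'E'
import numpy as np, cv2
from bench import *
from scipy.spatial.transform import Rotation as R
def ray(n,px,z,p=None):
    p=p or camera_params(n); E=p["extrinsics"]; K=p["mtx"]
    px=np.atleast_2d(np.asarray(px,float))
    d=np.c_[(px[:,0]-K[0,2])/K[0,0],-(px[:,1]-K[1,2])/K[1,1],-np.ones(len(px))]@E[:3,:3].T
    o=E[:3,3]; return o+d*((z-o[2])/d[:,2])[:,None]
def proj(n,X,p=None):
    p=p or camera_params(n); E=p["extrinsics"]; K=p["mtx"]
    c=(np.atleast_2d(X)-E[:3,3])@E[:3,:3]
    return np.c_[K[0,0]*c[:,0]/-c[:,2]+K[0,2],K[1,1]*-c[:,1]/-c[:,2]+K[1,2]]
def tri(n1,a,n2,b):
    A=[];y=[]
    for n,px in((n1,a),(n2,b)):
        p0=ray(n,px,0)[0];d=p0-camera_params(n)["extrinsics"][:3,3];d/=np.linalg.norm(d)
        M=np.eye(3)-np.outer(d,d);A.append(M);y.append(M@p0)
    return np.linalg.lstsq(np.vstack(A),np.hstack(y),rcond=None)[0]
E
python3 - <<'E'
from h import *
im=cv2.imread("pics/top0.png")
s=lambda i,x,y,w,h,W,H:cv2.resize(i[y:y+h,x:x+w],(W,H),interpolation=cv2.INTER_CUBIC)
sc=cv2.imread("pics/scene0.png")
a=np.vstack([np.hstack([s(im,180,165,100,75,400,300),s(im,290,170,100,75,400,300)]),
 np.hstack([s(im,400,170,100,75,400,300),s(sc,360,140,100,75,400,300)])])
cv2.imwrite("pics/c1.png",a)
for n,px,z in(("egg",(209,197),25),("plate",(331,211),18),("gaugefeet",(445,223),0),("grip",(460,225),170)): print(n,ray("top",px,z))
E
```

```text
egg [[556.7906402  313.90006214  25.        ]]
plate [[522.5070247  -17.52560127  18.        ]]
gaugefeet [[ 494.17513841 -327.78052957    0.        ]]
grip [[ 482.49044893 -313.24656262  170.        ]]
```

View pics/c1.png

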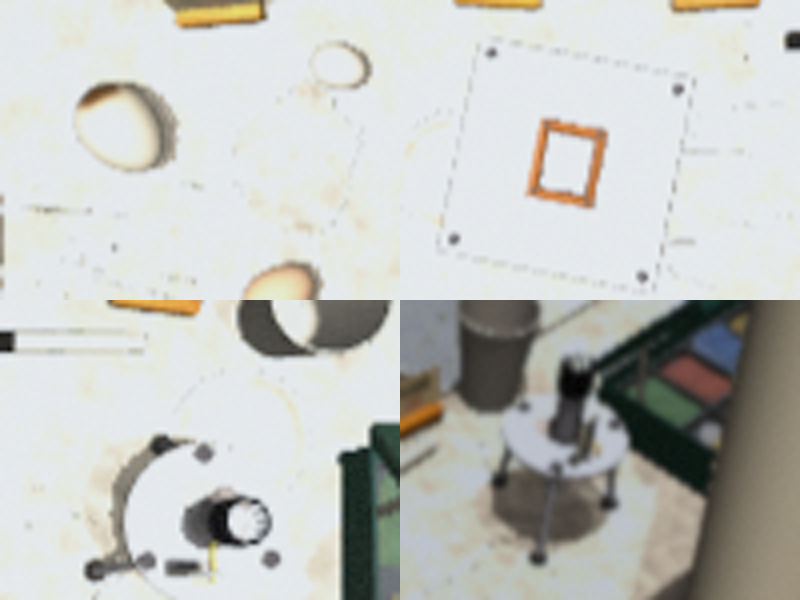

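Run:
```python
from h import *
np.set_printoptions(precision=1,suppress=True)
C=lambda pts,x0,y0,u,v:[(x0+(a-u)/4,y0+(b-v)/4) for a,b in pts]
pl=ray("top",C([(480,38),(693,75),(655,292),(440,250)],290,170,400,0),8); print("plate",pl,pl.mean(0))
e=(pl[0]-pl[3]+pl[1]-pl[2]);print("yaw plate",np.degrees(np.arctan2(e[1],e[0])))
sd=ray("top",C([(545,118),(607,130),(593,208),(527,195)],290,170,400,0),18); print("saddle",sd,sd.mean(0))
e=(sd[0]-sd[3]+sd[1]-sd[2]);print("yaw",np.degrees(np.arctan2(e[1],e[0])))
b=ray("top",C([(203,453),(147,560),(271,558)],400,170,0,300),97);c=b.mean(0);print("bolts",b,c);e=b[0]-c;print("yaw",np.degrees(np.arctan2(e[1],e[0])))
print("grip top",ray("top",C([(246,521)],400,170,0,300),173))
print("lid corner",tri("top",(497,202),"scene",(411,162)), ray("top",(487,210),0),ray("top",(487,210),100))
im=cv2.imread("pics/top0.png");sc=cv2.imread("pics/scene0.png")
# egg
for n,i,z in(("top",im,(180,170,60,60)),("scene",sc,(205,255,55,40))):
    x,y,w,h=z; cr=cv2.cvtColor(i[y:y+h,x:x+w],cv2.COLOR_BGR2HSV)
    print(n,"\n",cr[::4,::4,1])
```

```text
plate [[ 609.5   40.9    8. ]
 [ 585.1 -105.3    8. ]
 [ 437.1  -79.8    8. ]
 [ 463.8   66.1    8. ]] [523.9 -19.5   8. ]
yaw plate -9.79993863003601
saddle [[553.6  -4.4  18. ]
 [545.8 -46.4  18. ]
 [493.  -37.3  18. ]
 [501.3   7.2  18. ]] [523.4 -20.2  18. ]
yaw -11.156839347590862
bolts [[ 526.8 -314.9   97. ]
 [ 460.  -279.2   97. ]
 [ 462.1 -355.3   97. ]] [ 483.  -316.4   97. ]
yaw 2.080984116814124
grip top [[ 481.8 -315.7  173. ]]
lid corner [ 549.6 -463.    19. ] [[ 530.7 -441.8    0. ]] [[ 523.1 -402.9  100. ]]
top 
 [[  4   5   4   3  13  10   6   4   4   8   8 128 168 165 162]
 [  8   8   8   9  13  16   7   7   5   9   4   8   6   6   8]
 [  5   8   8   7   5   8   8  11  12   8   8   9   9   8   9]
 [  7   5   8   8   8   5   4   5   8   7   9   4   8   6   6]
 [  8   8   5   8   9   9  33  94  38  20   6   9   8   8   8]
 [  5  12   9   9   3  70  92  22  35  40  33   5   8   7   8]
 [  8  12   9   8   7  13   8   8   5  42  35   9   4   8   7]
 [  7   4   9   4   8  16   9   8   8  25  35   4   4   5   7]
 [  4   5   8   5   6   8  15   5   4  20  43   6   7   8   8
[... 279 characters left out ...]
   4   4   8   6   9   9   8   9   8]
 [ 33   4   5  11   7   8   5   6   4   8   4   7   6   8   5]]
scene 
 [[ 60   8  28  24  29 168 207  70  19  14  14   9   7  15]
 [ 10  42  13  35  16  14   7   5  20  20   8  19  18  26]
 [  5  25  37  21  15   8   8  13  18  20   8  12   5  20]
 [ 20  23  30  12  17   5  18   5  21  15   8  12  23  28]
 [ 27   9   8  17  88  11  14  15  30   8   7   8  17  21]
 [ 33  23  23  24  41  19  21  20  21  36  21  14   9  11]
 [ 24  14  24  30  30   7   8  13  36  49   9  21   7  11]
 [ 14   8   8  15  47  48  48  51  54  35   9  16   7  19]
 [ 14   9  11  12  21  36  43  43  11   8  24  13  21  12]
 [ 19  16  20  12   7  13   7  16  14   9  18  17  16  12]]
```

>>> drive_tool --moves '[[[-0.026,0.03,0,0,0,0,0],[-0.026,0.03,0,0,0,0,0],[-0.026,0.03,0,0,0,0,0],[-0.026,0.03,0,0,0,0,0],[-0.026,0.03,0,0,0,0,0],[-0.026,0.03,0,0,0,0,0],[-0.026,0.03,0,0,0,0,0],[-0.026,0.03,0,0,0,0,0]]]'

```text
clock: 0.77
position: [328.7, -286.8, 208.7]
ee_rot: [-0.176, 0.984, 0.0, -0.0]
contact_force: [1.5, -0.3, 1.3]
gripper_width: 85.4
```

>>> drive_tool --moves '[[[-0.026,0.03,0,0,0,0,0],[-0.026,0.03,0,0,0,0,0],[-0.026,0.03,0,0,0,0,0],[-0.026,0.03,0,0,0,0,0],[-0.026,0.03,0,0,0,0,0],[-0.026,0.03,0,0,0,0,0],[-0.026,0.03,0,0,0,0,0],[-0.026,0.03,0,0,0,0,0]]]'

```text
clock: 1.43
position: [440.3, 10.6, 208.9]
ee_rot: [-0.177, 0.984, 0.0, -0.0]
contact_force: [2.6, -1.4, 0.3]
gripper_width: 85.1
```

>>> drive_tool --moves '[[[-0.026,0.03,0,0,0,0,0],[-0.026,0.03,0,0,0,0,0],[-0.026,0.03,0,0,0,0,0],[-0.026,0.03,0,0,0,0,0],[-0.026,0.03,0,0,0,0,0],[-0.026,0.03,0,0,0,0,0],[-0.026,0.03,0,0,0,0,0],[0,0,0,0,0,0,0]]]'

```text
clock: 2.1
position: [539.9, 274.3, 206.9]
ee_rot: [-0.179, 0.984, -0.0, 0.0]
contact_force: [0.4, -0.6, 0.3]
gripper_width: 85.7
```

Run:
```python
from h import *
s=read_state();p=camera_params("wrist");im=get_image("wrist")
import pickle;pickle.dump(p,open("w1.pkl","wb"))
print(s["clock"],s["position"],R.from_quat(s["ee_rot"]).as_matrix(),s["joints"])
cv2.imwrite("pics/w1.png",im)
print(proj("wrist",[[557,312,25]],p))
```

```text
2.1 [539.9302423  274.34054045 206.88470948] [[-9.36242084e-01 -3.51355505e-01  2.63120370e-04]
 [-3.51355505e-01  9.36242120e-01  4.48770223e-05]
 [-2.62112162e-04 -5.04330337e-05 -9.99999964e-01]] [ 7.37207560e-01  3.53070576e-01 -4.54780619e-02  1.55881781e-04
 -1.17202273e+00 -1.94904587e+00]
[[350.66190361 197.7345826 ]]
```

View pics/w1.png

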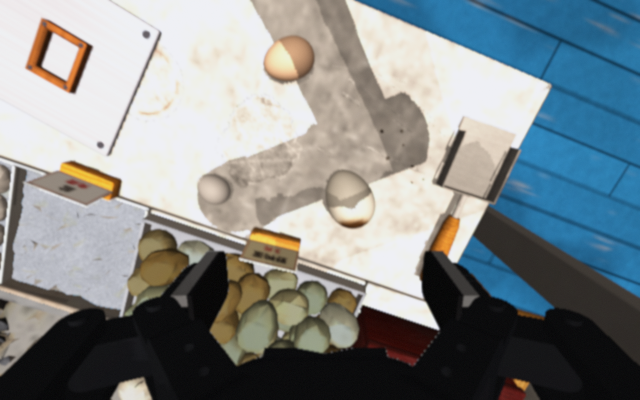

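Run:
```python
from h import *
import pickle;p=pickle.load(open("w1.pkl","rb"))
im=cv2.imread("pics/w1.png");m=np.zeros(im.shape[:2],np.uint8)
m[:]=cv2.GC_BGD
cv2.ellipse(m,(350,198),(29,36),0,0,360,cv2.GC_PR_FGD,-1);cv2.ellipse(m,(350,198),(17,22),0,0,360,cv2.GC_FGD,-1)
cv2.grabCut(im,m,None,np.zeros((1,65)),np.zeros((1,65)),5,cv2.GC_INIT_WITH_MASK)
f=np.uint8((m&1)*255);c=max(cv2.findContours(f,0,1)[0],key=cv2.contourArea)
(cx,cy),ax,an=cv2.fitEllipse(c);print(cx,cy,ax,an)
a=np.radians(an+90);u=np.array([np.cos(a),np.sin(a)])
P=ray("wrist",[(cx,cy),np.array((cx,cy))+u*ax[1]/2,np.array((cx,cy))-u*ax[1]/2],25,p)
d=P[1]-P[2];print(P[0],np.linalg.norm(d),np.degrees(np.arctan2(d[1],d[0])))
o=im.copy();cv2.drawContours(o,[c],-1,(0,0,255),1);cv2.imwrite("pics/w1c.png",cv2.resize(o[150:250,290:410],(600,500)))
```

```text
348.837890625 199.0323028564453 (47.925453186035156, 59.72553634643555) 154.53536987304688
[559.0995388  310.66163956  25.        ] 69.01519706208815 -133.89808848913927
```

View pics/w1c.png

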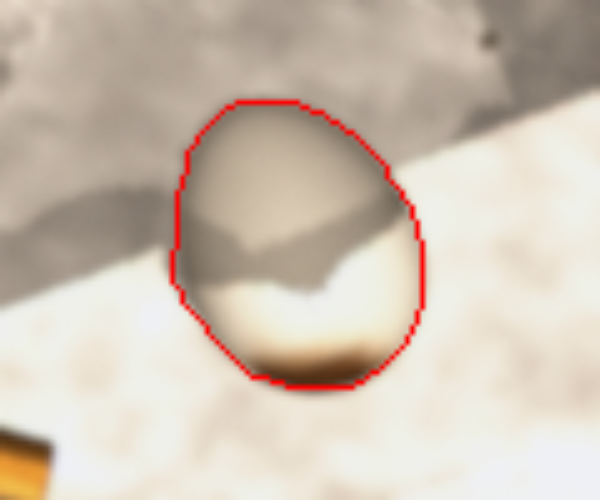

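>>> drive_tool --moves '[[[-0.0303,0.0278,0,0,0,0,0],[0,0,0.01,0,0,-0.115,0],[0,0,0.02,0,0,-0.115,0],[0,0,0.02,0,0,-0.115,0],[0,0,0.02,0,0,-0.115,0],[0,0,0.03,0,0,0,0],[0,0,0.02,0,0,0,0],[0,0,0,0,0,0,0]]]'

```text
clock: 2.82
position: [553.5, 302.1, 83.7]
ee_rot: [-0.395, 0.919, -0.001, -0.005]
contact_force: [-0.0, 0.1, -0.3]
gripper_width: 85.5
```

Run:
```python
from h import *
s=read_state();p=camera_params("wrist");im=get_image("wrist")
M=R.from_quat(s["ee_rot"]).as_matrix()
print(s["clock"],s["position"],M[:,1],np.degrees(np.arctan2(M[1,1],M[0,1])),"err world",np.array([558.5,311,0])-s["position"])
print("err tool",M.T@(np.array([558.5,311,13])-s["position"]))
cv2.imwrite("pics/w2.png",im)
print(proj("wrist",[[558.5,311,25]],p),proj("wrist",[s["position"]],p))
```

```text
2.8167 [553.54711556 302.13492711  83.69101694] [-0.72619544  0.68748439  0.00232254] 136.56854838793882 err world [  4.95288444   8.86507289 -83.69101694]
err tool [-10.61030041   2.33365418  70.58552289]
[[327.25158763 218.94013557]] [[323.85921509 236.70151118]]
```

View pics/w2.png

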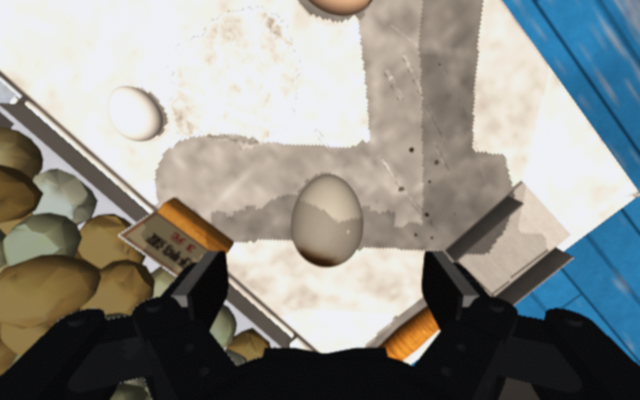

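>>> drive_tool --moves '[[[-0.0105,0.002,0.01,0,0,0,40],[0,0,0.02,0,0,0,40],[0,0,0.02,0,0,0,40],[0,0,0.014,0,0,0,40],[0,0,0.007,0,0,0,40],[0,0,0,0,0,0,40]]]'

```text
clock: 3.37
position: [562.8, 314.5, 17.2]
ee_rot: [-0.396, 0.918, -0.0, -0.0]
contact_force: [-0.3, -0.0, -0.0]
gripper_width: 72.0
```

Run:
```python
from h import *
s=read_state();M=R.from_quat(s["ee_rot"]).as_matrix()
print(s["clock"],s["position"],s["gripper_width"],"err tool",M.T@(np.array([558.5,311,13])-s["position"]),M)
```

```text
3.3667 [562.80961162 314.50847858  17.24036945] 72.01445987853842 err tool [5.50549545 0.72884777 4.24513936] [[-6.85982439e-01 -7.27617835e-01 -6.16184165e-04]
 [-7.27617585e-01  6.85982715e-01 -6.03100295e-04]
 [ 8.61518218e-04  3.46302228e-05 -9.99999628e-01]]
```

>>> drive_tool --moves '[[[0.0055,0.0005,0.003,0,0,0,40],[0,0,0,0,0,0,40],[0,0,0,0,0,0,100],[0,0,0,0,0,0,160],[0,0,0,0,0,0,200],[0,0,0,0,0,0,200],[0,0,0,0,0,0,200],[0,0,0,0,0,0,200]]]'

```text
clock: 4.03
position: [564.8, 315.2, 24.8]
ee_rot: [-0.399, 0.917, 0.001, 0.009]
contact_force: [-2.3, -2.7, 29.4]
gripper_width: 18.6
```

>>> drive_tool --moves '[[[0,0,0,0,0,0,200],[0,0,0,0,0,0,200],[0,0,-0.01,0,0,0,200],[0,0,-0.02,0,0,0,200],[0,0,-0.03,0,0,0,200],[0,0,-0.03,0,0,0,200],[0,0,-0.03,0,0,0,200],[0,0,0,0,0,0,200]]]'

```text
clock: 4.7
position: [562.3, 313.0, 143.0]
ee_rot: [-0.397, 0.918, 0.001, 0.007]
contact_force: [0.3, -0.3, 0.5]
gripper_width: 18.4
```

Run:
```python
from h import *
import pickle
s=read_state();p=camera_params("wrist");im=get_image("wrist");pickle.dump(p,open("w3.pkl","wb"))
print(s["clock"],s["position"])
cv2.imwrite("pics/w3.png",im)
cv2.imwrite("pics/top3.png",get_image("top"))
```

```text
4.7 [562.25365564 313.04610327 142.98858279]
```

View pics/w3.png

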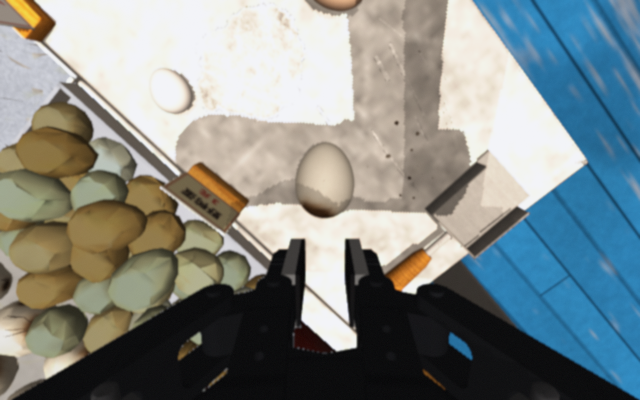

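```bash
cat >> h.py <<'E'
def egg(im,p,c0,a0,z=25):
    m=np.full(im.shape[:2],cv2.GC_BGD,np.uint8); a0=np.array(a0)
    cv2.ellipse(m,c0,tuple(int(v) for v in a0*1.25),0,0,360,cv2.GC_PR_FGD,-1);cv2.ellipse(m,c0,tuple(int(v) for v in a0*.75),0,0,360,cv2.GC_FGD,-1)
    cv2.grabCut(im,m,None,np.zeros((1,65)),np.zeros((1,65)),5,cv2.GC_INIT_WITH_MASK)
    c=max(cv2.findContours(np.uint8((m&1)*255),0,1)[0],key=cv2.contourArea)
    (cx,cy),ax,an=cv2.fitEllipse(c);a=np.radians(an+90);u=np.array([np.cos(a),np.sin(a)])*ax[1]/2
    q=np.array((cx,cy));P=ray("wrist",[q,q+u,q-u],z,p);d=P[1]-P[2]
    return (cx,cy),ax,an,P[0],np.linalg.norm(d),np.degrees(np.arctan2(d[1],d[0]))%180
E
python3 - <<'E'
from h import *
import pickle
p=pickle.load(open("w3.pkl","rb"));im=cv2.imread("pics/w3.png")
print(egg(im,p,(324,180),(29,37)))
im2=cv2.imread("pics/w2.png")
s=read_state();M=R.from_quat(s["ee_rot"]).as_matrix();print(s["position"],M[:,1],s["gripper_width"],s["joints"])
E=p["extrinsics"];print("cam in tool now",M.T@(E[:3,3]-s["position"]),(M.T@E[:3,:3])[:,2])
E
```

```text
((324.200927734375, 180.2836151123047), (58.79653549194336, 74.7879638671875), 179.8574676513672, array([560.23770362, 310.45380703,  25.        ]), np.float64(68.51803942965206), np.float64(46.873835015521735))
[559.1197435  311.32530607 136.94002754] [-7.27525245e-01  6.86080912e-01 -1.22404217e-05] 18.519143786899516 [ 7.60326497e-01  4.62518673e-01 -5.60926971e-02 -2.44700892e-04
 -1.04806479e+00 -1.51629314e+00]
cam in tool now [  67.54955489   -0.31105216 -171.9011937 ] [ 0.28296346  0.00236375 -0.95912778]
```

>>> drive_tool --moves '[[[0,-0.001,0,0,0,0,30],[0,0,0.025,0,0,0,30],[0,0,0.03,0,0,0,30],[0,0,0.03,0,0,0,30],[0,0,0.02,0,0,0,30],[0,0,0.015,0,0,0,30],[0,0,0,0,0,0,30],[0,0,0,0,0,0,30]]]'

```text
clock: 5.47
position: [558.3, 308.9, 12.9]
ee_rot: [-0.396, 0.918, -0.001, -0.002]
contact_force: [0.7, -0.2, 0.2]
gripper_width: 75.5
```

>>> drive_tool --moves '[[[0,0,0.006,0,0,0,30],[0,0,0,0,0,0,30],[0,0,0,0,0,0,30]]]'

```text
clock: 5.72
position: [559.6, 310.2, 9.6]
ee_rot: [-0.396, 0.918, 0.0, 0.001]
contact_force: [0.4, -0.2, -0.3]
gripper_width: 75.3
```

>>> drive_tool --moves '[[[0,0,0.003,0,0,0,55],[0,0,0,0,0,0,75],[0,0,0,0,0,0,90],[0,0,0,0,0,0,100],[0,0,0,0,0,0,110],[0,0,0,0,0,0,120]]]'

```text
clock: 6.22
position: [560.1, 310.0, 6.9]
ee_rot: [-0.396, 0.918, -0.0, 0.001]
contact_force: [0.6, -2.3, 2.1]
gripper_width: 46.2
```

>>> drive_tool --moves '[[[0,0,0,0,0,0,120],[0,0,0,0,0,0,120]]]'

```text
clock: 6.38
position: [560.0, 310.0, 6.8]
ee_rot: [-0.396, 0.918, -0.0, 0.001]
contact_force: [1.4, -1.9, 5.8]
gripper_width: 45.9
```

Run:
```python
from h import *
s=read_state();p=camera_params("wrist");im=get_image("wrist")
a=im[130:400,160:480]; b=get_image("scene")[250:320,180:300]
cv2.imwrite("pics/w4.png",np.vstack([cv2.resize(a,(480,405)),cv2.resize(b,(480,190))[:190]]))
print(s["position"],s["gripper_width"],s["contact_force"])
```

```text
[560.01599366 310.03248125   6.78367848] 45.85872617651108 [ 1.37710779 -1.91742131  5.77683001]
```

View pics/w4.png

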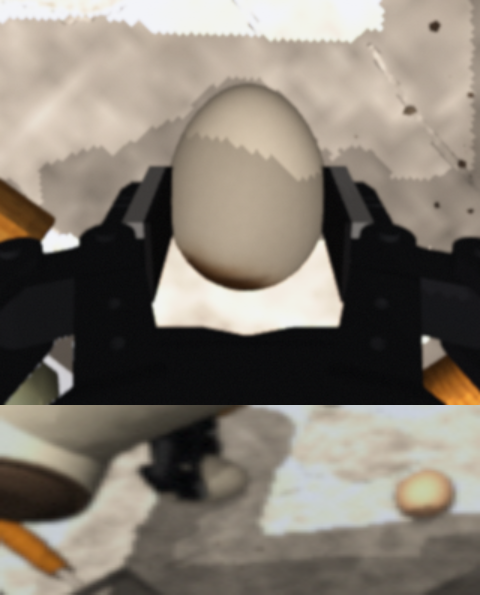

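>>> drive_tool --moves '[[[0,0,0,0,0,0,128],[0,0,0,0,0,0,128],[0,0,0,0,0,0,128]]]'

```text
clock: 6.73
position: [560.1, 310.1, 7.1]
ee_rot: [-0.396, 0.918, -0.0, 0.001]
contact_force: [1.0, -2.5, 6.6]
gripper_width: 44.5
```

>>> drive_tool --moves '[[[0,0,0.003,0,0,0,128],[0,0,0,0,0,0,132],[0,0,0,0,0,0,136],[0,0,0,0,0,0,140]]]'

```text
clock: 7.07
position: [560.6, 310.5, 6.9]
ee_rot: [-0.397, 0.918, -0.0, 0.002]
contact_force: [-3.9, -2.9, 18.1]
gripper_width: 44.4
```

>>> drive_tool --moves '[[[0,0,-0.003,0,0,0,140],[0,0,-0.004,0,0,0,140],[0,0,-0.006,0,0,0,140],[0,0,-0.01,0,0,0,140],[0,0,-0.01,0,0,0,140],[0,0,0,0,0,0,140],[0,0,0,0,0,0,140]]]'

```text
clock: 7.65
position: [559.7, 310.5, 36.8]
ee_rot: [-0.396, 0.918, 0.0, 0.001]
contact_force: [-0.7, 0.7, -1.0]
gripper_width: 44.2
```

Run:
```python
from h import *
s=read_state();p=camera_params("wrist");im=get_image("wrist")
a=im[130:400,160:480]; b=get_image("scene")[250:320,180:300]
cv2.imwrite("pics/w5.png",np.vstack([cv2.resize(a,(480,405)),cv2.resize(b,(480,190))[:190]]))
print(s["position"],s["gripper_width"],s["contact_force"],s["wrist_torque"])
```

```text
[559.67756923 310.49235563  36.82184163] 44.21235171414062 [-0.72705578  0.67876973 -1.00391163] [ 0.02107138  0.07142207 -0.04401185]
```

View pics/w5.png

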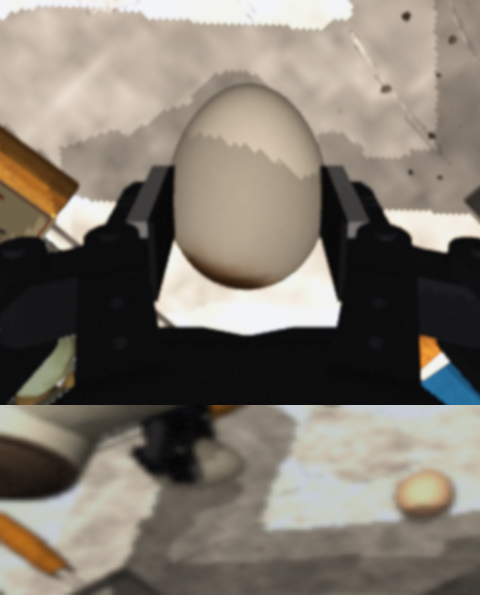

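>>> drive_tool --moves '[[[0,0,-0.02,0,0,0,140],[0,0,-0.035,0,0,0,140],[0.01,-0.0043,-0.03,0,0,0,140],[0.025,-0.0108,-0.01,0,0,0,140],[0.03,-0.013,0,0,0,0,140],[0.035,-0.015,0,0,0,0,140],[0.035,-0.015,0,0,0,0,140],[0.035,-0.015,0,0,0,0,140]]]'

```text
clock: 8.42
position: [494.5, 134.5, 130.4]
ee_rot: [-0.396, 0.918, 0.0, -0.001]
contact_force: [0.3, -0.4, -1.0]
gripper_width: 43.7
```

>>> drive_tool --moves '[[[0.035,-0.015,0,0,0,0,140],[0.035,-0.015,0,0,0,0,140],[0.035,-0.015,0,0,0,0,140],[0.02,-0.0086,0,0,0,0.06,140],[0.01,-0.0043,0,0,0,0.124,140],[0,0,0,0,0,0.124,140],[0,0,0,0,0,0.124,140],[0,0,0,0,0,0.124,140]]]'

```text
clock: 9.08
position: [444.2, -2.1, 130.6]
ee_rot: [-0.125, 0.992, 0.0, -0.0]
contact_force: [0.3, -0.5, -0.7]
gripper_width: 44.3
```

>>> drive_tool --moves '[[[0,0,0,0,0,0.124,140],[0,0,0,0,0,0.124,140],[0,0,0,0,0,0.124,140],[0,0,0,0,0,0.066,140],[0,0,0,0,0,0,140],[0,0,0,0,0,0,140]]]'

```text
clock: 9.58
position: [444.5, -1.6, 130.6]
ee_rot: [0.089, 0.996, -0.0, -0.0]
contact_force: [0.6, 0.1, -0.8]
gripper_width: 44.1
```

```bash
cat > sad.py <<'E'
from h import *
import pickle
s=read_state();p=camera_params("wrist");im=get_image("wrist");cv2.imwrite("pics/w6.png",im);pickle.dump((s,p),open("w6.pkl","wb"))
M=R.from_quat(s["ee_rot"]).as_matrix()
print(s["clock"],s["position"],s["gripper_width"],s["contact_force"],"yaw y",np.degrees(np.arctan2(M[1,1],M[0,1])),M[:,2])
h=cv2.cvtColor(im,cv2.COLOR_BGR2HSV);m=cv2.inRange(h,(5,120,60),(20,255,255))
x=proj("wrist",[[523.5,-20,18]],p)[0];print("expect",x)
cs=cv2.findContours(m,0,1)[0]
for c in cs:
    if cv2.contourArea(c)>150:
        r=cv2.minAreaRect(c);b=cv2.boxPoints(r);P=ray("wrist",b,18,p);e=sorted([(np.linalg.norm(P[i]-P[i-1]),np.degrees(np.arctan2(*(P[i]-P[i-1])[1::-1]))%180) for i in range(4)])
        print(r,P.mean(0),e)
E
python3 sad.py
```

```text
9.5833 [444.45348015  -1.62614963 130.6268745 ] 44.08459986333414 [ 0.61945519  0.12687982 -0.75187179] yaw y 79.83381449830061 [-7.09628979e-04 -1.28266088e-04 -9.99999740e-01]
expect [320.05516193 270.68272038]
((601.2647705078125, 330.5588073730469), (29.83188247680664, 70.0927963256836), 75.96376037597656) [639.10351922 245.33536487  18.        ] [(np.float64(37.09595465789297), np.float64(15.171337135094115)), (np.float64(37.50781168280985), np.float64(12.287295019853445)), (np.float64(65.74788642517628), np.float64(97.05091144266343)), (np.float64(67.56760715430647), np.float64(97.58283069161034))]
```

>>> drive_tool --moves '[[[-0.03,0,0,0,0,0,140],[-0.04,0,0,0,0,0,140],[-0.04,0,0,0,0,0,140],[-0.04,0,0,0,0,0,140],[-0.01,0,0,0,0,0,140],[0,0,0,0,0,0,140],[0,0,0,0,0,0,140],[0,0,0,0,0,0,140]]]'

```text
clock: 10.3
position: [600.9, -30.0, 130.4]
ee_rot: [0.089, 0.996, -0.0, -0.001]
contact_force: [-0.4, -0.0, -1.2]
gripper_width: 43.8
```

```bash
python3 sad.py
```

```text
10.3 [600.87461873 -30.01892503 130.42000162] 43.77228544812021 [-0.39467326 -0.04705384 -1.18561306] yaw y 79.76251541204309 [-1.85306742e-03 -1.04839488e-05 -9.99998283e-01]
expect [319.60035744  94.95906398]
((626.5, 374.5), (23.0, 25.0), 90.0) [855.17543521 245.17757241  18.        ] [(np.float64(25.84380306163419), np.float64(79.76727914170424)), (np.float64(26.455953578014547), np.float64(79.76894792440042)), (np.float64(30.337257161686527), np.float64(3.2686802900034593)), (np.float64(30.485241279787555), np.float64(4.387806398947051))]
((614.1085815429688, 329.7156982421875), (34.02705383300781, 51.32319641113281), 42.709388732910156) [796.84140512 229.04251361  18.        ] [(np.float64(40.69074615196491), np.float64(39.85259760111866)), (np.float64(42.45463265223364), np.float64(38.32539293661566)), (np.float64(49.72675144525235), np.float64(140.24688283410086)), (np.float64(51.177645758030884), np.float64(141.94432364335074))]
((50.049842834472656, 279.4718017578125), (26.862133026123047, 75.74661254882812), 87.0643310546875) [ 643.1118762 -303.8694557   18.       ] [(np.f
[... 1888 characters left out ...]
188), (30.335601806640625, 43.16206359863281), 75.25643920898438) [645.54926436 227.14517877  18.        ] [(np.float64(29.570694718142835), np.float64(17.288050621621963)), (np.float64(29.687141421944183), np.float64(15.593407152288876)), (np.float64(35.16528961328709), np.float64(95.70984744086371)), (np.float64(36.005661360423396), np.float64(96.15153702737949))]
((322.0, 97.0), (68.0, 56.0), 90.0) [526.1151137 -18.4919563  18.       ] [(np.float64(44.49031580612254), np.float64(79.75094818995532)), (np.float64(46.95918083166868), np.float64(79.75394904964298)), (np.float64(53.07257668558785), np.float64(170.9606012247112)), (np.float64(53.08033938651652), np.float64(168.29524497091373))]
```

>>> drive_tool --moves '[[[0.03,-0.001,0,0,0,0,140],[0.032,-0.001,0.015,0,0,0,140],[0.0144,-0.0009,0.02,0,0,0,140],[0,0,0.02,0,0,0,140],[0,0,0.015,0,0,0,140],[0,0,0,0,0,0,140],[0,0,0,0,0,0,140],[0,0,0,0,0,0,140]]]'

```text
clock: 11.02
position: [527.2, -19.0, 62.3]
ee_rot: [0.089, 0.996, 0.0, 0.001]
contact_force: [0.7, -0.6, -0.4]
gripper_width: 44.1
```

```bash
cat > st.py <<'E'
from h import *
import sys
s=read_state();M=R.from_quat(s["ee_rot"]).as_matrix();t=np.array(list(map(float,sys.argv[1:4])))
np.set_printoptions(precision=2,suppress=True)
print(s["clock"],s["position"],s["gripper_width"],s["contact_force"],"yaw",np.degrees(np.arctan2(M[1,1],M[0,1])),"zaxis",M[:,2],"err tool",M.T@(t-s["position"]))
E
python3 st.py 525.2 -19.2 30
```

```text
11.0167 [527.16 -19.03  62.27] 44.090949817154346 [ 0.7  -0.57 -0.38] yaw 79.79036002262887 zaxis [ 0.  0. -1.] err tool [ 1.97 -0.53 32.27]
```

>>> drive_tool --moves '[[[0.001,-0.0005,0.01,0,0,0,140],[0,0,0.012,0,0,0,140],[0,0,0.009,0,0,0,140],[0,0,0.003,0,0,0,140],[0,0,0,0,0,0,140],[0,0,0,0,0,0,140]]]'

```text
clock: 11.52
position: [526.0, -19.6, 27.4]
ee_rot: [0.089, 0.996, 0.0, 0.0]
contact_force: [-0.2, -0.3, -0.1]
gripper_width: 44.2
```

```bash
python3 st.py 525.2 -19.2 21
```

```text
11.5167 [525.95 -19.57  27.41] 44.24375459666774 [-0.23 -0.29 -0.12] yaw 79.74765616603848 zaxis [ 0.  0. -1.] err tool [0.81 0.23 6.41]
```

>>> drive_tool --moves '[[[0.0005,0,0.002,0,0,0,140],[0,0,0.002,0,0,0,140],[0,0,0.001,0,0,0,140],[0,0,0,0,0,0,140],[0,0,0,0,0,0,140]]]'

```text
clock: 11.93
position: [525.1, -19.5, 22.1]
ee_rot: [0.089, 0.996, 0.0, 0.0]
contact_force: [-0.3, 0.6, -0.1]
gripper_width: 44.1
```

>>> drive_tool --moves '[[[0,0,0.001,0,0,0,140],[0,0,0.001,0,0,0,140],[0,0,0,0,0,0,140],[0,0,0,0,0,0,140]]]'

```text
clock: 12.27
position: [524.7, -19.5, 21.2]
ee_rot: [0.089, 0.996, -0.0, -0.0]
contact_force: [-4.4, 1.3, 8.3]
gripper_width: 44.4
```

>>> drive_tool --moves '[[[0,0,0,0,0,0,125],[0,0,0,0,0,0,115],[0,0,0,0,0,0,105],[0,0,0,0,0,0,90],[0,0,0,0,0,0,70],[0,0,0,0,0,0,40],[0,0,0,0,0,0,40],[0,0,0,0,0,0,40]]]'

```text
clock: 12.93
position: [525.0, -19.6, 19.8]
ee_rot: [0.09, 0.996, -0.0, -0.0]
contact_force: [-0.1, 0.9, 0.1]
gripper_width: 72.3
```

>>> drive_tool --moves '[[[0,0,-0.01,0,0,0,30],[0,0,-0.03,0,0,0,30],[0,0,-0.04,0,0,0,30],[0,0,-0.04,0,0,0,30],[0,0,-0.04,0,0,0,30],[-0.02,0,-0.02,0,0,0,30],[-0.03,0,0,0,0,0,30],[0,0,0,0,0,0,30]]]'

```text
clock: 13.6
position: [578.7, -28.7, 202.6]
ee_rot: [0.09, 0.996, 0.001, 0.004]
contact_force: [0.9, -0.5, -1.2]
gripper_width: 75.5
```

```bash
python3 st.py 525.2 -19.2 30
python3 - <<'E'
from h import *
p=camera_params("wrist");im=get_image("wrist");c=proj("wrist",[[525,-19,39]],p)[0];print(c)
import pickle;pickle.dump(p,open("w7.pkl","wb"))
x,y=map(int,c);cv2.imwrite("pics/w7raw.png",im);cv2.imwrite("pics/w7.png",cv2.resize(im[max(0,y-100):y+100,x-130:x+130],(650,500)))
E
```

```text
13.6 [578.7  -28.72 202.59] 75.50661382573969 [ 0.9  -0.48 -1.16] yaw 79.71707420523379 zaxis [ 0.01  0.   -1.  ] err tool [ 55.58  -0.48 172.2 ]
[324.02337883 119.91769212]
```

View pics/w7.png

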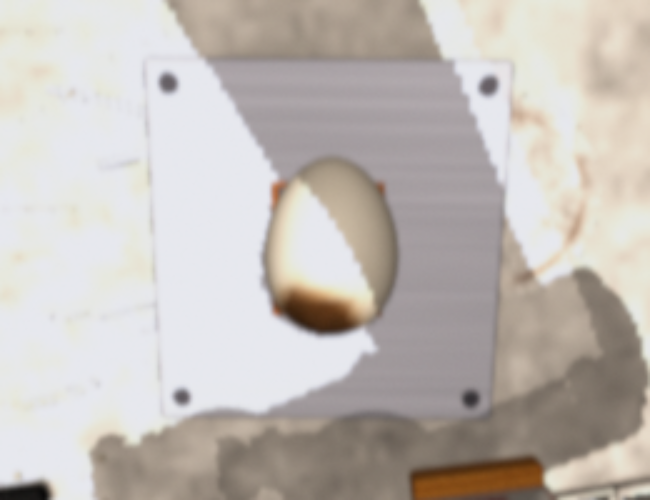

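Run:
```python
from h import *
import pickle
np.set_printoptions(precision=1,suppress=True)
p=pickle.load(open("w7.pkl","rb"));im=cv2.imread("pics/w7raw.png")
b=np.array([(168,82),(488,85),(181,397),(470,398)])/2.5+[194,19]
P=ray("wrist",b,8,p);print(P,P.mean(0))
print(egg(im,p,(326,117),(25,35),38))
```

```text
[[448.8 -70.    8. ]
 [473.1  57.9   8. ]
 [577.5 -94.6   8. ]
 [601.3  33.7   8. ]] [525.2 -18.3   8. ]
((325.488525390625, 117.8642349243164), (54.48533630371094, 71.04100036621094), 1.3317493200302124, array([523.4, -17.2,  38. ]), np.float64(67.9582144313621), np.float64(168.37672819484007))
```

>>> drive_tool --moves '[[[0,0,-0.01,0,0,-0.107,30],[0,0,-0.02,0,0,-0.107,30],[0.005,-0.03,0,0,0,0,60],[0.005,-0.04,0,0,0,0,60],[0.005,-0.04,0,0,0,0,60],[0.005,-0.04,0,0,0,0,60],[0.005,-0.04,0,0,0,0,60],[0.005,-0.04,0,0,0,0,60]]]'

```text
clock: 14.32
position: [550.6, -260.6, 229.9]
ee_rot: [-0.018, 1.0, 0.0, -0.001]
contact_force: [0.7, -0.0, 0.2]
gripper_width: 65.3
```

>>> drive_tool --moves '[[[0.005,-0.04,0,0,0,0,60],[0,-0.015,0,0,0,0,60],[0,0,0,0,0,0,60],[0,0,0,0,0,0,60]]]'

```text
clock: 14.65
position: [548.1, -314.7, 229.3]
ee_rot: [-0.016, 1.0, 0.0, -0.001]
contact_force: [-0.7, 0.3, 0.6]
gripper_width: 65.3
```

```bash
python3 st.py 482.4 -316 230
python3 - <<'E'
from h import *
p=camera_params("wrist");im=get_image("wrist");c=proj("wrist",[[482.4,-316,173]],p)[0];print(c,proj("wrist",[[482.4,-316,96]],p))
import pickle;pickle.dump(p,open("w8.pkl","wb"))
cv2.imwrite("pics/w8.png",im)
E
```

```text
14.65 [ 548.1  -314.67  229.27] 65.2994950925648 [-0.73  0.26  0.6 ] yaw 91.88867497847994 zaxis [-0.  0. -1.] err tool [65.71  0.84 -0.63]
[325.28125479 111.50701309] [[325.00881409 110.02367924]]
```

View pics/w8.png

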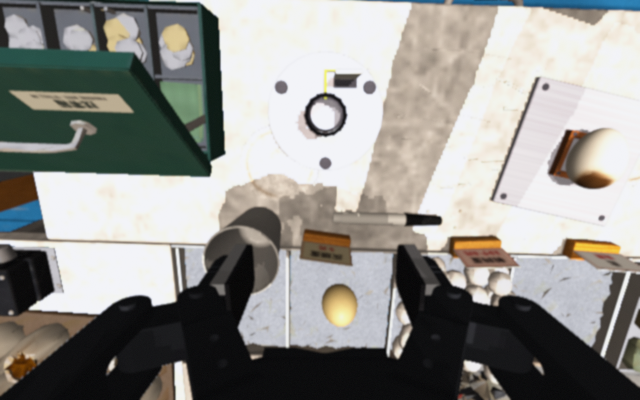

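>>> drive_tool --moves '[[[0.03,0.001,0,0,0,0,60],[0.033,0,0,0,0,0,60],[0,0,0,0,0,0,60],[0,0,0.02,0,0,0,60],[0,0,0,0,0,0,60],[0,0,0,0,0,0,60]]]'

```text
clock: 15.2
position: [485.8, -314.2, 209.5]
ee_rot: [-0.018, 1.0, 0.0, -0.001]
contact_force: [0.1, 1.0, 0.7]
gripper_width: 65.3
```

```bash
python3 st.py 484.5 -315.5 148
```

```text
15.2 [ 485.85 -314.2   209.54] 65.29808579103288 [0.14 0.99 0.68] yaw 92.10285862576278 zaxis [-0.  0. -1.] err tool [ 1.27 -1.3  61.54]
```

>>> drive_tool --moves '[[[0.001,-0.0013,0.015,0,0,0,60],[0,0,0.02,0,0,0,60],[0,0,0.015,0,0,0,60],[0,0,0.01,0,0,0,60],[0,0,0,0,0,0,60],[0,0,0,0,0,0,60]]]'

```text
clock: 15.7
position: [485.7, -316.9, 150.3]
ee_rot: [-0.018, 1.0, -0.0, -0.0]
contact_force: [0.0, 0.3, 0.7]
gripper_width: 65.7
```

```bash
python3 st.py 484.5 -315.5 148
```

```text
15.7 [ 485.73 -316.92  150.27] 65.6862769844584 [0.05 0.35 0.7 ] yaw 92.05347010269931 zaxis [-0. -0. -1.] err tool [1.18 1.46 2.27]
```

>>> drive_tool --moves '[[[0.001,0.001,0.002,0,0,0,80],[0,0,0,0,0,0,110],[0,0,0,0,0,0,140],[0,0,0,0,0,0,150],[0,0,0,0,0,0,160],[0,0,0,0,0,0,170],[0,0,0,0,0,0,190],[0,0,0,0,0,0,200]]]'

```text
clock: 16.37
position: [484.2, -316.5, 148.7]
ee_rot: [-0.018, 1.0, -0.001, 0.0]
contact_force: [-0.8, -1.2, 3.9]
gripper_width: 19.8
```

>>> drive_tool --moves '[[[0,0,0,0,0,0,210],[0,0,0,0,0,0,210],[0,0,0,0,0,0,210]]]'

```text
clock: 16.62
position: [484.2, -316.5, 148.6]
ee_rot: [-0.017, 1.0, -0.0, 0.0]
contact_force: [-2.2, -1.3, 4.2]
gripper_width: 19.7
```

```bash
python3 st.py 484.5 -315.5 148
```

```text
16.6167 [ 484.22 -316.49  148.64] 19.687718102283473 [-2.22 -1.27  4.16] yaw 92.00379675907661 zaxis [ 0. -0. -1.] err tool [-0.31  0.98  0.64]
```

Run:
```python
from h import *
import pickle
p=pickle.load(open("w8.pkl","rb"));im=cv2.imread("pics/w8.png")
P=ray("wrist",[(281,87),(370,87),(326,163)],97,p);print(P,P.mean(0))
print(ray("wrist",[(326,115)],173,p))
g=cv2.cvtColor(im[85:150,290:362],cv2.COLOR_BGR2GRAY)
c=max(cv2.findContours(np.uint8(g<70)*255,0,1)[0],key=cv2.contourArea);(x,y),r=cv2.minEnclosingCircle(c);print(x+290,y+85,r,ray("wrist",[(x+290,y+85)],173,p))
```

```text
[[ 464.37773417 -354.76455476   97.        ]
 [ 461.84374576 -277.65379159   97.        ]
 [ 529.50633354 -313.5276904    97.        ]] [ 485.24260449 -315.31534558   97.        ]
[[ 484.61563801 -315.45072102  173.        ]]
325.0 114.5 21.07733726501465 [[ 484.31713219 -316.12202433  173.        ]]
```

>>> drive_tool --moves '[[[0,0,-0.01,0,0,0,210],[0,0,-0.02,0,0,0,210],[0,0,-0.03,0,0,0,210],[0,0,-0.03,0,0,0,210],[0,0,-0.02,0,0,0,210],[0,0,0,0,0,0,210]]]'

```text
clock: 17.12
position: [486.3, -316.9, 263.4]
ee_rot: [-0.018, 1.0, -0.002, 0.005]
contact_force: [-0.5, 0.2, 0.7]
gripper_width: 14.9
```

```bash
python3 st.py 484.5 -315.5 148
python3 - <<'E'
from h import *
a=get_image("wrist");t=get_image("top");s=get_image("scene")
cv2.imwrite("pics/w9.png",np.vstack([cv2.resize(a[60:400,150:500],(520,500)), ]) if 0 else np.hstack([cv2.resize(a[0:400,120:520],(500,500)),np.vstack([cv2.resize(t[180:250,410:480],(250,250)),cv2.resize(s[130:210,360:440],(250,250))])]))
E
```

```text
17.1167 [ 486.34 -316.94  263.44] 14.915006781400843 [-0.55  0.16  0.72] yaw 92.02616606204185 zaxis [ 0.01 -0.   -1.  ] err tool [  2.82   1.99 115.41]
```

View pics/w9.png

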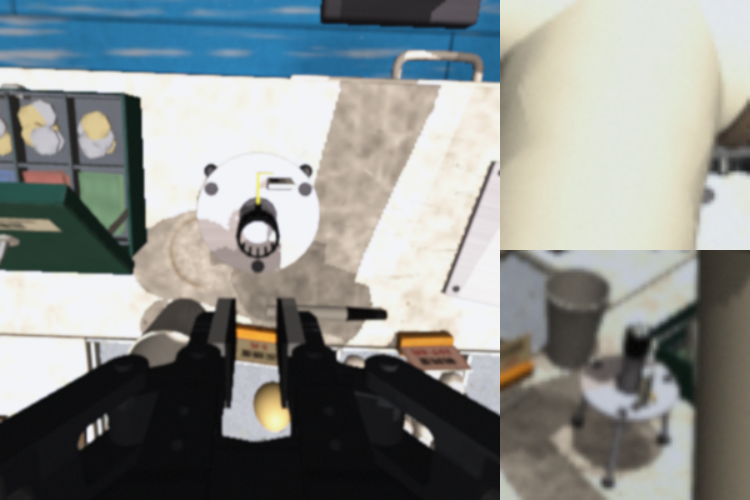

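>>> drive_tool --moves '[[[0,0,0,0,0,0,90],[0,0,0,0,0,0,70],[0,0,0,0,0,0,70],[0,0,0,0,0,0,70]]]'

```text
clock: 17.6
position: [483.9, -315.9, 257.1]
ee_rot: [-0.017, 1.0, 0.0, -0.001]
contact_force: [-0.3, 0.5, -0.7]
gripper_width: 61.5
```

```bash
python3 st.py 484.3 -316.2 138;python3 - <<'E'
from h import *
p=camera_params("wrist");im=get_image("wrist");cv2.imwrite("pics/w10.png",im)
c=proj("wrist",[[484.3,-316.2,173]],p)[0];print(c)
x,y=map(int,c);w=im[y-40:y+40,x-40:x+40];h=cv2.cvtColor(w,cv2.COLOR_BGR2HSV)
d=np.uint8(cv2.cvtColor(w,cv2.COLOR_BGR2GRAY)<60)*255
for k in cv2.findContours(d,0,1)[0]:
    if cv2.contourArea(k)>80:print(np.add(cv2.boundingRect(k),(x-40,y-40,0,0)))
E
```

```text
17.6 [ 483.85 -315.94  257.11] 61.477731324239926 [-0.3   0.5  -0.67] yaw 91.99139025908767 zaxis [-0.  0. -1.] err tool [ -0.61  -0.35 119.1 ]
[323.80054517 196.81866091]
[307 169  35  43]
```

>>> drive_tool --moves '[[[0,0,0.02,0,0,0,70],[0,0,0.03,0,0,0,70],[0,0,0.03,0,0,0,70],[0,0,0.02,0,0,0,70],[0,0,0.013,0,0,0,70],[0,0,0.006,0,0,0,70],[0,0,0,0,0,0,70],[0,0,0,0,0,0,70]]]'

```text
clock: 18.32
position: [484.5, -316.3, 139.4]
ee_rot: [-0.018, 1.0, -0.0, 0.0]
contact_force: [1.2, -0.1, 0.1]
gripper_width: 62.1
```

>>> drive_tool --moves '[[[0,0,0,0,0,0,110],[0,0,0,0,0,0,140],[0,0,0,0,0,0,150],[0,0,0,0,0,0,165],[0,0,0,0,0,0,190],[0,0,0,0,0,0,255],[0,0,0,0,0,0,255],[0,0,0,0,0,0,255]]]'

```text
clock: 18.98
position: [484.4, -316.6, 140.0]
ee_rot: [-0.018, 1.0, -0.001, 0.001]
contact_force: [-1.1, -0.3, 4.5]
gripper_width: 25.2
```

```bash
python3 st.py 484.3 -316.2 138
```

```text
18.9833 [ 484.41 -316.55  140.01] 25.193666410300928 [-1.06 -0.26  4.51] yaw 92.01241101107419 zaxis [ 0. -0. -1.] err tool [0.1  0.36 2.01]
```

>>> drive_tool --moves '[[[0,0,-0.003,0,0,0,255],[0,0,-0.005,0,0,0,255],[0,0,-0.008,0,0,0,255],[0,0,-0.01,0,0,0,255],[0,0,0,0,0,0,255],[0,0,0,0,0,0,255],[0,0,0,0,0,0,255]]]'

```text
clock: 19.57
position: [483.9, -315.8, 164.7]
ee_rot: [-0.017, 1.0, 0.0, -0.0]
contact_force: [-0.3, -0.1, -4.9]
gripper_width: 25.2
```

>>> drive_tool --moves '[[[0,0,-0.015,0,0,0,255],[0,0,-0.025,0,0,0,255],[0,0,-0.02,0,0,0,255],[-0.002,0.0115,-0.01,0,0,0,255],[-0.0035,0.02,0,0,0,0,255],[-0.0052,0.03,0,0,0,0,255],[-0.0061,0.035,0,0,0,0,255],[-0.0061,0.035,0,0,0,0,255]]]'

```text
clock: 20.23
position: [501.5, -182.1, 233.9]
ee_rot: [-0.017, 1.0, 0.001, -0.001]
contact_force: [0.3, -0.2, -4.6]
gripper_width: 25.4
```

>>> drive_tool --moves '[[[-0.0061,0.035,0,0,0,0,255],[-0.0061,0.035,0,0,0,0,255],[-0.0061,0.035,0,0,0,0,255],[-0.0052,0.03,0,0,0,0,255],[-0.0035,0.02,0,0,0,0,255],[-0.0015,0.009,0,0,0,0,255],[0,0,0,0,0,0,255],[0,0,0,0,0,0,255]]]'

```text
clock: 20.9
position: [524.5, -18.7, 234.3]
ee_rot: [-0.018, 1.0, -0.0, -0.001]
contact_force: [-0.3, -0.5, -5.0]
gripper_width: 25.6
```

```bash
python3 st.py 524.6 -18.7 225
```

```text
20.9 [524.54 -18.67 234.33] 25.551680579920752 [-0.25 -0.51 -5.03] yaw 92.05165922223111 zaxis [-0. -0. -1.] err tool [-0.07 -0.03  9.33]
```

>>> drive_tool --moves '[[[0,0,0.015,0,0,0,255],[0,0,0.02,0,0,0,255],[0,0,0.015,0,0,0,255],[0,0,0.006,0,0,0,255],[0,0,0,0,0,0,255],[0,0,0,0,0,0,255]]]'

```text
clock: 21.4
position: [525.5, -19.8, 179.3]
ee_rot: [-0.017, 1.0, -0.0, 0.0]
contact_force: [0.2, 0.3, -5.9]
gripper_width: 25.2
```

```bash
python3 st.py 524.6 -18.7 148.5
```

```text
21.4 [525.5  -19.77 179.31] 25.22044739516957 [ 0.25  0.33 -5.92] yaw 91.9437632297429 zaxis [ 0. -0. -1.] err tool [ 0.88  1.12 30.81]
```

>>> drive_tool --moves '[[[0,0.0005,0.004,0,0,0,255],[0,0,0.004,0,0,0,255],[0,0,0.004,0,0,0,255],[0,0,0.004,0,0,0,255],[0,0,0.004,0,0,0,255],[0,0,0.003,0,0,0,255],[0,0,0,0,0,0,255],[0,0,0,0,0,0,255]]]'

```text
clock: 22.07
position: [525.3, -18.5, 155.8]
ee_rot: [-0.017, 1.0, -0.0, -0.0]
contact_force: [0.2, 0.0, -2.8]
gripper_width: 25.3
```

```bash
python3 st.py 524.6 -18.7 148
```

```text
22.0667 [525.28 -18.46 155.84] 25.344025686187337 [ 0.2   0.03 -2.76] yaw 92.00460326689637 zaxis [-0. -0. -1.] err tool [ 0.69 -0.22  7.84]
```

>>> drive_tool --moves '[[[0.0005,0,0.002,0,0,0,255],[0,0,0.002,0,0,0,255],[0,0,0.0015,0,0,0,255],[0,0,0,0,0,0,255],[0,0,0,0,0,0,255]]]'

```text
clock: 22.48
position: [524.7, -18.5, 150.4]
ee_rot: [-0.017, 1.0, -0.0, 0.0]
contact_force: [0.0, 0.1, -2.8]
gripper_width: 25.8
```

>>> drive_tool --moves '[[[0,0,0.001,0,0,0,255],[0,0,0.001,0,0,0,255],[0,0,0,0,0,0,255],[0,0,0,0,0,0,255]]]'

```text
clock: 22.82
position: [525.2, -18.5, 148.9]
ee_rot: [-0.017, 1.0, -0.0, 0.001]
contact_force: [0.4, -0.8, -1.4]
gripper_width: 25.7
```

```bash
python3 st.py 524.6 -18.7 148
```

```text
22.8167 [525.15 -18.48 148.88] 25.66727767292705 [ 0.45 -0.8  -1.41] yaw 92.00218581260667 zaxis [ 0. -0. -1.] err tool [ 0.56 -0.2   0.88]
```

Nearly down; continue until the force shows the plate carrying the weight.

>>> drive_tool --moves '[[[0,0,0.001,0,0,0,255],[0,0,0,0,0,0,255],[0,0,0,0,0,0,255],[0,0,0,0,0,0,255]]]'

```text
clock: 23.15
position: [525.9, -18.4, 148.7]
ee_rot: [-0.018, 1.0, -0.0, 0.002]
contact_force: [1.2, -0.1, 5.5]
gripper_width: 25.1
```

>>> drive_tool --moves '[[[0,0,-0.0005,0,0,0,190],[0,0,0,0,0,0,175],[0,0,0,0,0,0,165],[0,0,0,0,0,0,155],[0,0,0,0,0,0,140],[0,0,0,0,0,0,110],[0,0,0,0,0,0,70],[0,0,0,0,0,0,70]]]'

```text
clock: 23.82
position: [524.4, -18.5, 147.6]
ee_rot: [-0.017, 1.0, -0.0, -0.0]
contact_force: [-0.1, -0.7, -1.0]
gripper_width: 62.0
```

>>> drive_tool --moves '[[[0,0,-0.004,0,0,0,70],[0,0,-0.01,0,0,0,70],[0,0,-0.02,0,0,0,70],[0,0,-0.03,0,0,0,70],[0,0,-0.03,0,0,0,70],[-0.02,0,-0.01,0,0,0,70],[-0.04,0,0,0,0,0,70],[-0.02,0,0,0,0,0,70]]]'

```text
clock: 24.48
position: [607.8, -15.5, 254.7]
ee_rot: [-0.018, 1.0, 0.0, 0.003]
contact_force: [1.4, -0.3, -0.2]
gripper_width: 61.9
```

```bash
python3 st.py 524.6 -18.7 148
python3 - <<'E'
from h import *
import pickle
p=camera_params("wrist");pickle.dump(p,open("w11.pkl","wb"))
a=get_image("wrist");cv2.imwrite("pics/w11r.png",a);s=get_image("scene");print(proj("wrist",[[525,-19,96]],p),proj("scene",[[525,-19,90]]))
c=proj("wrist",[[525,-19,60]],p)[0].astype(int);y0=max(0,c[1]-120);print("off",c[0]-120,y0)
cv2.imwrite("pics/w11.png",np.hstack([cv2.resize(a[y0:y0+240,c[0]-120:c[0]+120],(480,480)),cv2.resize(s[170:270,270:370],(320,320)) if 0 else cv2.resize(s[165:265,290:356],(317,480))]))
E
```

```text
24.4833 [607.81 -15.48 254.73] 61.852689156575494 [ 1.44 -0.33 -0.22] yaw 92.01103471169435 zaxis [ 0.01  0.   -1.  ] err tool [ 83.9   -0.34 106.24]
[[323.52331107  89.52753371]] [[325.56770687 210.79881851]]
off 203 0
```

View pics/w11.png

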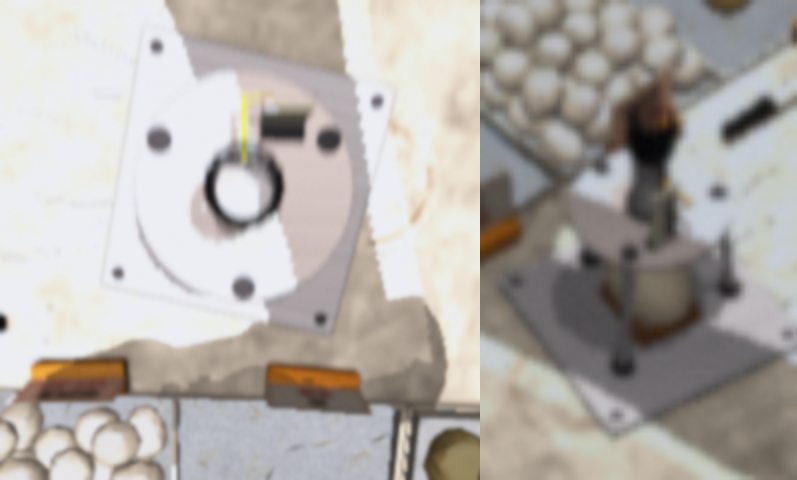

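Run:
```python
from h import *
import pickle
np.set_printoptions(precision=1,suppress=True)
p=pickle.load(open("w11.pkl","rb"));f=lambda a,z:ray("wrist",np.array(a)/2+[203,0],z,p).mean(0)
print("disc",f([(159,139),(329,139),(243,287)],105),"plate",f([(156,46),(377,101),(118,272),(320,319)],8),"grip",f([(243,187)],181))
```

```text
disc [530.2 -17.6 105. ] plate [527.8 -18.1   8. ] grip [530.8 -17.9 181. ]
```

>>> drive_tool --moves '[[[0,0,-0.02,0,0,0,70],[0,0,-0.02,0,0,0,70],[0,0,0,0,0,0,70],[0,0,0,0,0,0,70],[0,0,0,0,0,0,70]]]'

```text
clock: 25.0
position: [603.7, -15.6, 292.0]
ee_rot: [-0.017, 1.0, 0.0, -0.0]
contact_force: [-0.3, 0.3, -0.0]
gripper_width: 62.2
```

Run:
```python
from h import *
import pickle
np.set_printoptions(precision=1,suppress=True)
q=pickle.load(open("w11.pkl","rb"));p=camera_params("wrist");im=get_image("wrist");g=cv2.cvtColor(im,cv2.COLOR_BGR2GRAY)
def f(a,z):
    out=[]
    for x,y in proj("wrist",ray("wrist",np.array(a)/2+[203,0],z,q)-[3,0,0],p):
        x,y=int(round(x)),int(round(y));w=g[max(0,y-8):y+9,x-8:x+9].astype(float);w=np.clip(w.min()+40-w,0,None)
        yy,xx=np.mgrid[:w.shape[0],:w.shape[1]];out.append((x-8+(w*xx).sum()/w.sum(),max(0,y-8)+(w*yy).sum()/w.sum()))
    P=ray("wrist",out,z,p);print(P);return P.mean(0)
print("disc",f([(159,139),(329,139),(243,287)],105));print("plate",f([(156,46),(377,101),(118,272),(320,319)],8))
print(read_state()["position"],read_state()["contact_force"])
job_done()
```

```text
[[507.5 -56.9 105. ]
 [505.   19.6 105. ]
 [572.7 -16.4 105. ]]
disc [528.4 -17.9 105. ]
[[449.4 -70.5   8. ]
 [473.8  57.5   8. ]
 [577.6 -94.6   8. ]
 [601.9  33.4   8. ]]
plate [525.7 -18.5   8. ]
[603.7 -15.7 291.4] [ 0.2 -0.4 -0.7]
the job is handed in; nothing more can be done
```

The goose egg is lying lengthwise in the saddle, and the gauge is standing upright over it on the steel plate with the sprung foot resting on the egg. I handed the job in at about 25 s of the 53 s allowed. I did not read the pointer, so I have no egg height to report.

**Last checks:**
- **Gauge placement:** the final pictures show the gauge upright on the plate with the egg beneath it, and the gripper clear with near-zero contact force.
- **Feet and sprung foot:** as the gauge came down, the force showed the sprung foot taking about 2 N from the egg. It then showed the plate taking the load. I did not inspect the three feet individually.
- **Centring:** the two measurements disagree slightly. The arm set the gauge down within about 1 mm of the saddle centre. The last wrist view put the gauge disc at (528.4, -17.9) and the plate centre at (525.7, -18.5), about 3 mm apart. That is close to the camera's 2 mm calibration, so I left it.

**What went wrong on the way:**
- **First egg grasp:** the fingers closed too high and rode up off the egg. It hardly moved, and gripping lower worked.
- **First gauge grasp:** the fingers slipped off the grip. The gauge stayed standing, and a grip about 10 mm lower held.
- **Pictures:** I viewed 13 pictures against the budget of 10.

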